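Tip a heating block over and dock it in the block heater

TASK

The thick aluminium heating block is standing on its end on the bench. Push it over high on its side so that it lies flat with its face of tube holes up, then slide it along the bench, never lifting it, lengthwise into the heater's blue-railed bay and press it home against the copper spring pad with about 9 N for a moment (never more than 16 N on the pad). Leave it resting between the rails, still touching the pad, and do not disturb the other things on the bench.

Things in the scene. Friction and masses are not known exactly. Their poses are not given: they have to be found in the camera images.
- block: Aluminium heating block, 50 (x) x 64 (y) x 95 mm (z), 0.4 to 0.75 kg, origin at its centre. Starts standing on a 50 x 64 end, z up. Twelve dark round holes in its +x face; the -x face and its end rims are blue. Tipped rightly (top going over to its -x side) its x axis points up, z lies level, and it is 50 mm high. Slid on the bench it drags with about 1.5 to 5 N.
- block_holes (a point): Centre of the block's holed face (25 mm along +x from the block's centre; same axes).
- bay: Heater bay, fixed: two blue rails 30 mm high, 12 thick, 70 apart inside; its floor is the bench. Origin: middle of the mouth at bench height, z up. It opens to +x; the block goes in along -x, lengthwise, either end first. Rails run from x = 0 to -105 mm. White console, 85 high, 130 wide, at x = -175 to -255 mm.
- bay_flare (a point): Middle of the flared entry, on the bench 28 mm outside the mouth (bay x = +28 mm). Here the ends of the two blue wings, 30 mm high, stand about 104 mm apart inside and 122 mm outside.
- stop: Adjustable stop at the bay's inner end, fixed to it, same axes; origin on the bench at bay x = -125 mm. It carries a copper pad, 36 wide, 12 to 38 mm high, whose free face stands 37 to 73 mm from this origin towards +x (bay x = -88 to -52 mm). The setting differs each time and is not in the poses: feel for it.
- stop_line (a point): Point on the bay's middle line 25 mm high, 55 mm from the stop's origin towards +x: mid of the range where the pad's face may be. From first touch the pad gives 4 N per mm, up to 6 mm, and pushes back: a released block may creep back a mm or two but stays in touch. Docked, the block's outer end lies about 0 to 45 mm outside the mouth.
- reagent_bottle: Bystander, loose: clear bottle, blue cap, dia 70, 150 tall, standing (sizes in mm); origin at the centre of its underside.
- amber_bottle: Bystander, loose: amber bottle, blue cap, dia 56, 120 tall, standing (sizes in mm); origin at the centre of its underside.
- tape_roll: Bystander, loose: yellow tape roll lying flat, dia 80, 20 tall (sizes in mm); origin at the centre of its underside.
- petri_dish: Bystander, loose: closed glass dish, dia 90, 15 tall (sizes in mm); origin at the centre of its underside.
- spare_block: Bystander, loose: a thinner aluminium block that is not part of the job, lying flat, 95 x 64 x 30 tall, small holes up (sizes in mm); origin at the centre of its underside.
- beaker: Bystander, loose: glass beaker, rim dia 66, 85 tall (sizes in mm); origin at the centre of its underside.
Not all that is in view belongs to the job. What is shaped like the block but red is not meant.

How it is judged:
On the way, in this order (a step that is already met when the one before it is completed fails the run):
1. the block lies at rest on its blue face, holes up (angle between block's own x axis and vertical below 0.1 rad and angular speed of block below 0.5 rad/s), for 0.2 s.
2. the block, holes up and in line between the rails, is pressed on the spring pad with 5 to 16 N (contact force between block and stop between 5 and 16 N and angle between block's own x axis and vertical below 0.1 rad and angle between the z axis of block and the x axis of bay, either way round below 0.1 rad), for 0.3 s.
At the end, for the whole second after the job is handed in: The block lies flat on the bench in the bay, holes up (within 0.1 rad), its length along the rails (within 0.1 rad), within 8 mm of the middle line, still bearing on the spring pad (over 0.3 N; its centre between 2 mm outside and 55 mm inside the mouth), at rest (angle between block's own x axis and vertical below 0.1 rad and angle between the z axis of block and the x axis of bay, either way round below 0.1 rad and y of block in the frame of bay between -0.008 and 0.008 m and x of block in the frame of bay between -0.055 and 0.002 m and height (world z) of block below 0.03 m and contact force between block and stop above 0.3 N and linear speed of block below 0.01 m/s); the robot touches nothing.
It fails at once if the spring pad or its stop is pressed with more than 16 N (contact force between block and stop above 16 N).
It fails at once if the block is lifted off the bench (its centre over 68 mm high) (height (world z) of block above 0.068 m).
It fails at once if the lying block is lifted off the bench (flat, its centre over 40 mm high) (angle between block's own x axis and vertical below 0.2 rad and height (world z) of block above 0.04 m).
It fails at once if one of the other things on the bench is moved by more than 25 mm (distance of any of reagent_bottle, amber_bottle, tape_roll, petri_dish, spare_block, beaker from where it was at the start of the episode above 0.025 m).
It also fails if it takes over 72 s, if anything falls off the work surface, if the arm or the gripper's body presses on something with over 40 N, if the wrist force passes 120 N, or if a joint passes its speed limit or range.

ROBOT

A 6-joint arm with a two-finger parallel gripper is mounted at the origin on the work surface. World frame = base frame: x ahead of the robot, y to its left, z up, the work surface at z = 0. Lengths are in m, angles in rad, forces in N, time in s.
With the tool pointing down it reaches from about 0.275 to 0.75 m from the base axis. Payload 10.2 kg.
Tool frame: the origin (TCP) lies between the finger pads; the fingertips stand 11 mm ahead of it and the grasp point (between the pads) lies 8 mm behind it (r.finger_overhang is the distance from the TCP to the fingertips, in m); x points along the fingers, y is the direction in which the jaws open and shut, and the axes are right-handed (so a half turn about x gives the same grasp; the last joint's range is limited). The gripper opens to 85 mm and grips with 20 to 120 N. Pads are 22 mm wide; open, the fingers measure 114 mm over their backs; the gripper's body (76 mm by 85 mm) begins 54 mm behind the grasp point. The pads swing forward as they close: fully open they stand 13 mm farther back than shut.
Start: joints at [-1.484, 0.313, 1.498, -0, 1.331, -0.223], TCP at [0.16, -0.5, 0.242] pointing down, gripper open.
Joint ranges: [-2.94, 2.94], [-0.97, 2.17], [0.19, 2.56], [-1.23, 4.37], [0.02, 3.11], [-2.88, 2.88]. Speed limits (rad/s): [2.39, 2.39, 3.01, 3.14, 3.14, 3.14].

INTERFACE

Orientations are given as a unit quaternion [w, x, y, z].
In Python, from plant import get_state, imaging, workorder, r gives the robot as it stands.
- The arm moves only by the shell command python3 -m jog 'ROWS' [FORCE]. ROWS is JSON, a list of rows, each a list of 7 numbers: the closure in counts, from 0 (fully open) to 255 (shut), then the shift along the tool's x, y, z in cm, then the turn, a rotation vector about the tool's x, y, z in rad. A call has 1 to 10 rows; each row is the pose to reach, as a shift and turn from the pose commanded when the call began, along the tool's axes at that moment; what a row does not reach only later rows make up. A row lasts 1/10 s, in which the tool goes at most 50 mm and 8.59 degrees, less where a joint would pass 70% of its speed; a pose out of reach is approached as far as the arm can. A call with a gripper value outside its range is refused whole. The fingers move at their own pace and stop on an object; FORCE is the grip in N (left out, the last holds). Time passes only in rows, so rows that repeat a pose let the fingers close. It gives the time, the measured TCP pose, the force and the opening at its end, in the units of the state.
- get_state(): the state, without advancing time (a new reading comes with each control period).
- imaging.camera(name): name is "scene" or "top" or "wrist"; returns a dict with "pixels" (400x640x3 uint8, red, green, blue), "K" (3x3 intrinsics, pixels), "extrinsics" (4x4, takes a point from camera to world coordinates); the wrist camera has in their place "tool_from_camera" (4x4, takes a point from camera to tool coordinates, whose origin is the TCP and whose axes are the tool frame's). Camera axes: x right, y up, looking along -z (the intrinsics and any distortion apply to the point x, -y, -z); pixel columns grow to the right and rows downward; lengths in m; the calibration is good to about 2 mm. A picture is of the moment at which its call begins: read the wrist's pose just before it. There is no depth.
- workorder.sign_off(): hands the job in, once; it reports no verdict.
The state is a dict: "time_s": time; "joint_positions": joint angles; "qvel": joint speeds; "tau": joint torques, N m; "tcp_pos": TCP position; "ee_rot": TCP orientation; "contact_force": force on the tool from outside, world axes, zero at the start; "ft_torque": the same for the moment, N m; "width": finger opening in m.
Only numpy, scipy, OpenCV 4.12 (cv2) and the standard library are available. Lean on these libraries where they do the work, as an engineer would, in place of code of your own. Each camera call takes 0.05 s, during which the arm holds its last target. There are 200 camera calls.

## Working session

There is one attempt and no reset: what is moved stays moved. The work goes in short steps, Python scripts to look and compute and a shell command to move; the robot and the scene stay as the last step left them, time stands still between calls to the robot, and variables do not carry over. Pictures are saved under pics/ and viewed, about 8 in all and at most 12, crops included, and the job is handed in when it is done.

```bash
mkdir -p pics; ls; cat > h.py <<'E'
import numpy as np, cv2
from plant import get_state, imaging, workorder, r
def ray(c,u,v):
    K=np.array(c["K"]);E=np.array(c["extrinsics"])
    d=np.array([(u-K[0,2])/K[0,0],-(v-K[1,2])/K[1,1],-1.0])
    return E[:3,3],E[:3,:3]@d
def onplane(c,u,v,z=0.):
    o,d=ray(c,u,v); return o+d*(z-o[2])/d[2]
def snap(n,f):
    c=imaging.camera(n); cv2.imwrite(f"pics/{f}.png",c["pixels"][:,:,::-1]); np.savez(f"{f}.npz",**{k:np.array(v) for k,v in c.items()}); return c
def load(f): return dict(np.load(f"{f}.npz"))
E
python3 - <<'E'
from h import *
s=get_state(); print(s)
for n in("top","scene"):
    c=snap(n,n+"0"); print([k for k in c],np.round(c["K"],1),np.round(c["extrinsics"],3))
E
```

```text
pics
{'time_s': 0.0, 'joint_positions': array([-1.48443697e+00,  3.13468672e-01,  1.49845486e+00,  1.91204912e-05,
        1.33099781e+00, -2.23409275e-01]), 'qvel': array([ 1.16616405e-05, -4.40128491e-04, -5.61258981e-05, -3.09803986e-05,
       -3.36446117e-04,  3.79096847e-04]), 'tau': array([-2.23035524e-03, -4.12275553e+01, -2.59742492e+01, -2.62440935e-04,
        4.12271416e-03, -2.51784961e-06]), 'tcp_pos': array([ 0.16000643, -0.49976322,  0.24171882]), 'ee_rot': array([ 0.10861257,  0.69868109,  0.10954899, -0.69860366]), 'contact_force': array([ 0.17783161, -0.29816732,  0.27736674]), 'ft_torque': array([-0.01888394, -0.01704446, -0.03636974]), 'width': 0.08557752918418514}
['pixels', 'K', 'extrinsics'] [[494.6   0.  326.8]
 [  0.  494.6 192.5]
 [  0.    0.    1. ]] [[-0.004  0.998 -0.064  0.438]
 [-1.    -0.006 -0.021 -0.02 ]
 [-0.022  0.064  0.998  1.82 ]
 [ 0.     0.     0.     1.   ]]
['pixels', 'K', 'extrinsics'] [[443.4   0.  326.9]
 [  0.  443.4 202.7]
 [  0.    0.    1. ]] [[ 0.116 -0.512  0.851  1.68 ]
 [ 0.993  0.081 -0.087 -0.124]
 [-0.025  0.855  0.518  0.76 ]
 [ 0.     0.     0.     1.   ]]
```

View pics/top0.png

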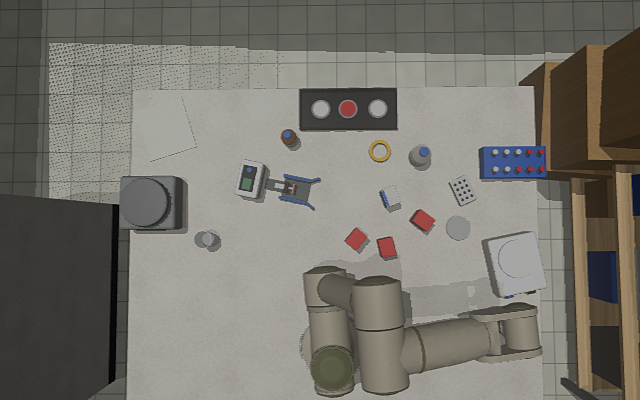

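View pics/scene0.png

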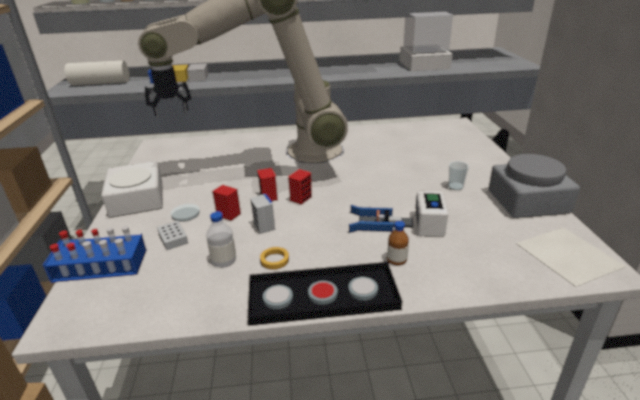

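Candidates shaped like the block, in top-view pixels: grey/blue standing at (390,197), red at (356,239), (387,247) and (422,220), and a thin grey block lying at (462,190), which is the spare. The grey one at (390,197) fits: it stands, is aluminium and has a blue side. The bay is at (297,191), with its mouth to the right. I'll confirm with one enlarged crop.

```bash
python3 - <<'E'
from h import *
c=load("top0");s=load("scene0")
a=c["pixels"][140:260,230:480][:,:,::-1];b=s["pixels"][160:260,200:450][:,:,::-1]
cv2.imwrite("pics/crop0.png",np.vstack([cv2.resize(a,(750,360),interpolation=cv2.INTER_CUBIC),cv2.resize(b[:80],(750,240),interpolation=cv2.INTER_CUBIC)]))
# all blue pixels
for n,cc in(("top",c),("scene",s)):
    h=cv2.cvtColor(cc["pixels"],cv2.COLOR_RGB2HSV)
    m=cv2.inRange(h,(100,90,30),(125,255,255))
    k,l,st,ce=cv2.connectedComponentsWithStats(m)
    for i in range(1,k):
        if st[i,4]>8: print(n,st[i],ce[i].round(1))
for n,p in dict(block=(390,197),rA=(356,239),rB=(387,247),rC=(422,220),spare=(462,190),bay=(297,191),petri=(458,228),tape=(380,151),reag=(420,158),amber=(290,138)).items(): print(n,onplane(c,*p).round(3))
E
```

```text
top [283 131   8   7  42] [286.7 134. ]
top [420 147   9   9  67] [424.  151.1]
top [ 482  146   65   33 1526] [513.6 161.9]
top [247 167   5   5  21] [249.  169.4]
top [284 174  36   8  96] [300.5 178. ]
top [632 174   8  42 300] [635.9 193.9]
top [381 191   8  15  31] [384.7 197.9]
top [279 196  35  13 102] [295.6 200.9]
top [ 588  251   30   52 1246] [603.2 275.4]
top [505 295   8   3  15] [509.1 296.5]
scene [  0  45  24  74 952] [ 7.6 86.8]
scene [148  69   6  14  53] [150.5  75.4]
scene [265 195   6   7  10] [267.5 198.2]
scene [430 201  10   6  52] [434.2 203.6]
scene [352 206  25  10 180] [364.1 211. ]
scene [380 209  12   6  46] [385.6 210.9]
scene [211 211  11  11  90] [216.1 216.2]
scene [350 220  55  11 454] [377.1 225.3]
scene [  43  235  102   47 2668] [ 95.1 259.3]
scene [   0  264   45   76 2553] [ 18.1 299.4]
block [ 0.538 -0.213  0.   ]
rA [ 0.385 -0.087  0.   ]
rB [ 0.355 -0.199  0.   ]
rC [ 0.453 -0.328  0.   ]
spare [ 0.562 -0.476  0.   ]
bay [0.562 0.13  0.   ]
petri [ 0.423 -0.459  0.   ]
tape [ 0.709 -0.178  0.   ]
reag [ 0.682 -0.325  0.   ]
amber [0.76  0.156 0.   ]
```

View pics/crop0.png

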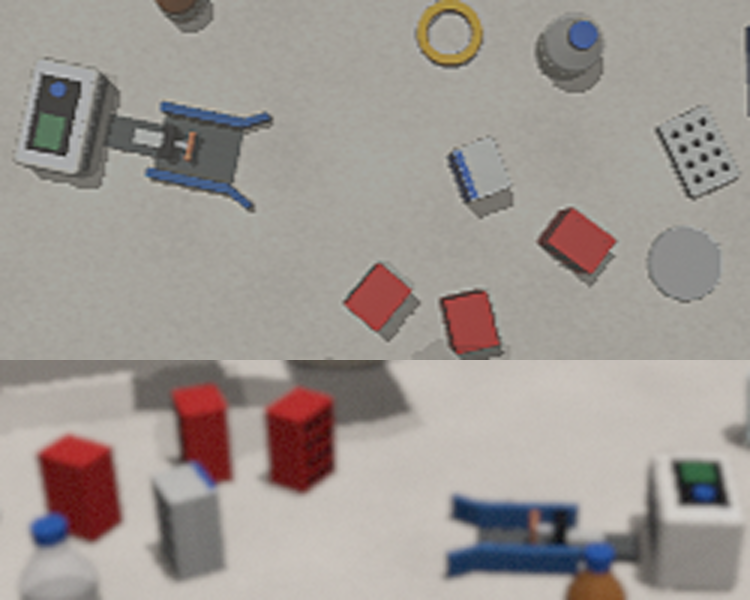

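The crop confirms it. The grey block stands at crop (482,172), with the blue -x side on the left facing the bay, so the tip direction is roughly +y. The bay opens towards it, mouth at crop (257,162). I'll set up a move helper and bring the wrist camera near.

```bash
cat >> h.py <<'E'
from scipy.spatial.transform import Rotation as R
def rot(s): q=s["ee_rot"]; return R.from_quat([q[1],q[2],q[3],q[0]])
def rel(pos,yawz=None):
    """shift (cm) and rotvec to tcp pos with tool x down, tool z at world yaw (deg)"""
    s=get_state();A=rot(s)
    sh=A.inv().apply(np.array(pos)-s["tcp_pos"])*100
    if yawz is None: return sh.round(2)
    a=np.radians(yawz);x=np.array([0,0,-1.]);z=np.array([np.cos(a),np.sin(a),0]);y=np.cross(z,x)
    B=R.from_matrix(np.c_[x,y,z]); return sh.round(2),(A.inv()*B).as_rotvec().round(3)
def wray(c,s,u,v):
    K=np.array(c["K"]);T=np.array(c["tool_from_camera"]);A=rot(s).as_matrix()
    d=np.array([(u-K[0,2])/K[0,0],-(v-K[1,2])/K[1,1],-1.0])
    return s["tcp_pos"]+A@T[:3,3],A@T[:3,:3]@d
def wplane(c,s,u,v,z): o,d=wray(c,s,u,v); return o+d*(z-o[2])/d[2]
def wsnap(f):
    s=get_state(); c=snap("wrist",f); import pickle; pickle.dump(s,open(f+".pkl","wb")); return c,s
E
python3 - <<'E'
from h import *
s=get_state();print(rot(s).as_matrix().round(3))
c=load("top0")
print("block top ctr",onplane(c,392,194,.095))
for p in((452,152),(490,137),(512,180),(472,200)): print(onplane(c,230+p[0]/3,140+p[1]/3,.095).round(3))
print("bay rails top")
for p in((163,104),(240,124),(270,117),(148,172),(232,188),(252,208)): print(p,onplane(c,230+p[0]/3,140+p[1]/3,.03).round(3))
w=imaging.camera("wrist");print({k:np.round(w[k],3) for k in w if k!="pixels"})
for y in(112,-68): print(rel([.60,-.33,.27],y))
E
```

```text
[[-0.     0.305 -0.952]
 [ 0.001 -0.952 -0.305]
 [-1.    -0.001 -0.   ]]
block top ctr [ 0.54330871 -0.20971123  0.095     ]
[ 0.555 -0.17   0.095]
[ 0.572 -0.215  0.095]
[ 0.522 -0.24   0.095]
[ 0.499 -0.193  0.095]
bay rails top
(163, 104) [0.62  0.173 0.03 ]
(240, 124) [0.595 0.08  0.03 ]
(270, 117) [0.603 0.043 0.03 ]
(148, 172) [0.538 0.191 0.03 ]
(232, 188) [0.518 0.09  0.03 ]
(252, 208) [0.493 0.066 0.03 ]
{'K': array([[309.544,   0.   , 324.074],
       [  0.   , 309.544, 202.94 ],
       [  0.   ,   0.   ,   1.   ]]), 'tool_from_camera': array([[ 0.001,  0.281, -0.96 , -0.132],
       [ 1.   ,  0.   ,  0.001, -0.001],
       [ 0.001, -0.96 , -0.281, -0.071],
       [ 0.   ,  0.   ,  0.   ,  1.   ]])}
(array([ -2.8 ,  -2.76, -47.08]), array([1.497e+00, 1.000e-03, 1.000e-03]))
(array([ -2.8 ,  -2.76, -47.08]), array([-1.645e+00, -1.000e-03,  1.000e-03]))
```

```bash
python3 - <<'E'
from h import *
print(rel([.53,-.20,.27],-67.5))
E
```

```text
(array([ -2.79, -17.28, -44.38]), array([-1.654e+00, -1.000e-03,  1.000e-03]))
```

```bash
python3 -m jog '[[150,-2.8,-2,-5,-0.15,0,0],[150,-2.8,-4,-9,-0.3,0,0],[150,-2.8,-6,-13.5,-0.45,0,0],[150,-2.8,-17.3,-44.4,-1.654,0,0],[150,-2.8,-17.3,-44.4,-1.654,0,0],[150,-2.8,-17.3,-44.4,-1.654,0,0],[150,-2.8,-17.3,-44.4,-1.654,0,0],[150,-2.8,-17.3,-44.4,-1.654,0,0],[150,-2.8,-17.3,-44.4,-1.654,0,0],[150,-2.8,-17.3,-44.4,-1.654,0,0]]'; python3 - <<'E'
from h import *
print(rel([.53,-.20,.27],-67.5),get_state()["joint_positions"].round(2))
E
```

```text
time_s: 1.15
tcp_pos: [0.5321, -0.1974, 0.2699]
ee_rot: [0.558, 0.435, 0.558, -0.434]
contact_force: [-0.9, -0.4, -0.7]
width: 0.0352
(array([-0.01, -0.26,  0.2 ]), array([-0.145, -0.001, -0.   ])) [-0.56  0.39  1.32  0.    1.43 -0.81]
```

```bash
python3 -m jog '[[165,0,0,0,-0.145,0,0],[165,0,0,0,-0.145,0,0],[165,0,0,0,-0.145,0,0],[165,0,0,0,-0.145,0,0]]'; python3 - <<'E'
from h import *
wsnap("w1"); c=snap("top","top1")
cv2.imwrite("pics/w1b.png",np.vstack([load("w1")["pixels"][:,:,::-1]]))
E
```

```text
time_s: 1.55
tcp_pos: [0.5297, -0.2004, 0.2704]
ee_rot: [0.585, 0.397, 0.585, -0.397]
contact_force: [0.4, 1.1, -0.1]
width: 0.0304
```

View pics/w1.png

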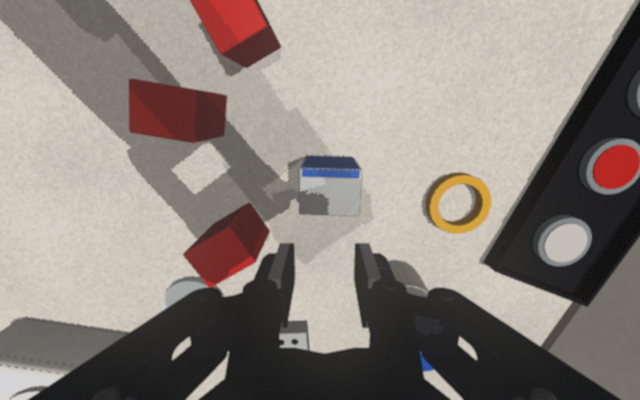

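The block's top face is at px (300–362, 168–215), with the blue rim along its upper edge, square to the tool. Tape roll at (458,205), one red block near (227,245). Now the positions from it.

```bash
python3 - <<'E'
from h import *; import pickle
c=load("w1");s=pickle.load(open("w1.pkl","rb"))
h=cv2.cvtColor(c["pixels"],cv2.COLOR_RGB2HSV)
roi=np.zeros(h.shape[:2],np.uint8);roi[140:225,290:375]=1
m=cv2.inRange(h,(105,120,90),(125,255,255))*roi
p=np.argwhere(m)[:,::-1].astype(np.float32);print(cv2.minAreaRect(p),p.min(0),p.max(0))
g=cv2.cvtColor(c["pixels"],cv2.COLOR_RGB2GRAY);print(g[160:225:1,345].tolist());print(g[200,290:375].tolist())
for q in((302,168),(361,168),(362,216),(300,216)): print(wplane(c,s,*q,.095).round(4))
E
```

```text
((330.4774475097656, 173.15440368652344), (55.20857238769531, 6.478908538818359), 1.9749338626861572) [303. 169.] [358. 177.]
[64, 65, 64, 63, 63, 66, 63, 68, 87, 109, 108, 93, 89, 88, 91, 91, 90, 113, 147, 168, 171, 172, 173, 171, 173, 171, 171, 169, 171, 170, 170, 170, 170, 167, 168, 170, 169, 169, 169, 169, 168, 168, 166, 165, 166, 168, 168, 169, 168, 167, 166, 164, 165, 165, 165, 154, 160, 168, 173, 178, 179, 178, 173, 171, 174]
[127, 147, 159, 172, 175, 165, 138, 112, 100, 93, 94, 96, 96, 98, 96, 95, 96, 96, 97, 98, 98, 97, 97, 95, 98, 100, 98, 97, 98, 97, 98, 99, 97, 100, 100, 100, 101, 109, 135, 160, 170, 169, 169, 167, 168, 168, 170, 169, 168, 168, 166, 167, 170, 170, 167, 168, 169, 167, 167, 169, 169, 170, 168, 167, 168, 168, 168, 169, 170, 170, 167, 170, 177, 177, 175, 173, 173, 175, 173, 175, 181, 189, 198, 199, 201]
[ 0.5021 -0.191   0.095 ]
[ 0.5569 -0.1691  0.095 ]
[ 0.5782 -0.2152  0.095 ]
[ 0.518  -0.2392  0.095 ]
```

```bash
python3 - <<'E'
from h import *
print(rel([.5595,-.2545,.27],-68),rel([.5595,-.2545,.084],-68))
E
```

```text
(array([0.04, 0.74, 6.13]), array([-0.003,  0.   , -0.   ])) (array([18.64,  0.74,  6.13]), array([-0.003,  0.   , -0.   ]))
```

```bash
python3 -m jog '[[165,0,0.7,3,0,0,0],[165,0,0.7,6.1,0,0,0],[165,4,0.7,6.1,0,0,0],[165,8,0.7,6.1,0,0,0],[165,12,0.7,6.1,0,0,0],[165,15,0.7,6.1,0,0,0],[165,17,0.7,6.1,0,0,0],[165,18.6,0.7,6.1,0,0,0],[165,18.6,0.7,6.1,0,0,0],[165,18.6,0.7,6.1,0,0,0]]' && python3 -m jog '[[165,0,0,-0.5,0,0,0],[165,0,0,-1,0,0,0],[165,0,0,-1.3,0,0,0],[165,0,0,-1.6,0,0,0],[165,0,0,-1.9,0,0,0],[165,0,0,-2.2,0,0,0],[165,0,0,-2.5,0,0,0],[165,0,0,-2.8,0,0,0],[165,0,0,-3.1,0,0,0],[165,0,0,-3.4,0,0,0]]'
```

```text
time_s: 2.65
tcp_pos: [0.5596, -0.2542, 0.0849]
ee_rot: [0.586, 0.396, 0.586, -0.396]
contact_force: [1.0, 0.1, 0.5]
width: 0.0303
time_s: 3.65
tcp_pos: [0.5466, -0.222, 0.0842]
ee_rot: [0.586, 0.395, 0.586, -0.395]
contact_force: [0.1, -0.4, 1.0]
width: 0.03
```

```bash
python3 - <<'E'
from h import *
wsnap("w2")
E
```

```text
(no output)
```

View pics/w2.png

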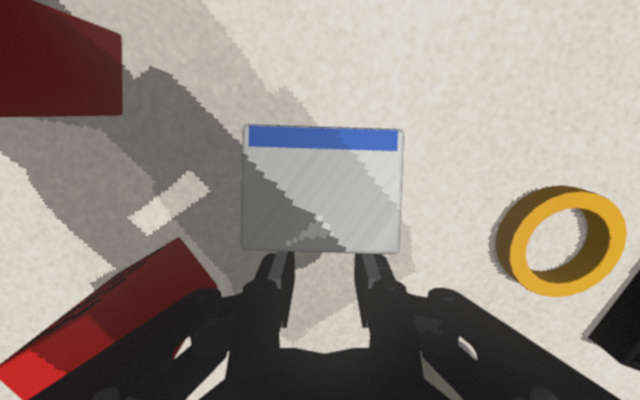

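The block is tilting about its blue edge: the top face at px (243–403, 125–250) is square to the fingers and the blue side is now hidden. I'll continue the push.

```bash
python3 -m jog '[[165,0,0,-0.3,0,0,0],[165,0,0,-0.6,0,0,0],[165,0,0,-0.9,0,0,0],[165,0,0,-1.2,0,0,0],[165,0,0,-1.5,0,0,0],[165,0,0,-1.8,0,0,0],[165,0,0,-2.1,0,0,0],[165,0,0,-2.4,0,0,0],[165,0,0,-2.7,0,0,0],[165,0,0,-3,0,0,0]]' && python3 -m jog '[[165,0,0,-0.3,0,0,0],[165,0,0,-0.3,0,0,0],[165,-5,0,0,0,0,0],[165,-10,0,0,0,0,0],[165,-14,0,0,0,0,0],[0,-16,0,-2,0,0,0],[0,-16,0,-4,0,0,0],[0,-16,0,-4,0,0,0],[0,-16,0,-4,0,0,0]]'; python3 - <<'E'
from h import *
wsnap("w3")
E
```

```text
time_s: 4.7
tcp_pos: [0.5354, -0.1943, 0.0843]
ee_rot: [0.586, 0.395, 0.586, -0.395]
contact_force: [-0.4, -0.5, -0.2]
width: 0.0301
time_s: 5.6
tcp_pos: [0.5206, -0.1575, 0.2442]
ee_rot: [0.586, 0.395, 0.586, -0.395]
contact_force: [-0.0, -0.3, -0.7]
width: 0.0847
```

View pics/w3.png

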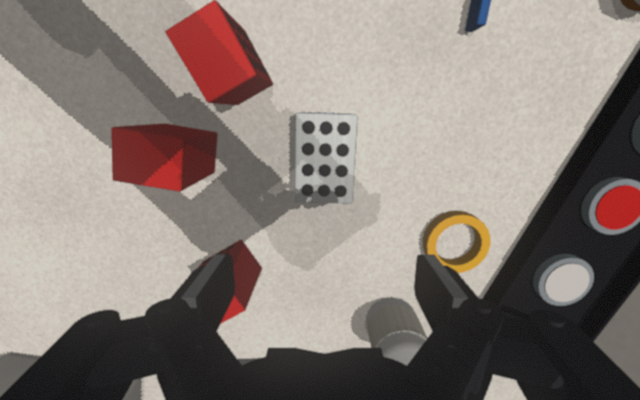

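It lies flat, holes up, top face at about px (295–357, 113–203). Next I'll locate it from its holes, then look at the bay from above.

```bash
cat > blk.py <<'E'
from h import *; import pickle
def block(f,win,z=.05):
    c=load(f);s=pickle.load(open(f+".pkl","rb"))
    g=cv2.cvtColor(c["pixels"],cv2.COLOR_RGB2GRAY);x0,y0,x1,y1=win
    m=(g<80).astype(np.uint8);k,l,st,ce=cv2.connectedComponentsWithStats(m[y0:y1,x0:x1])
    P=[ce[i]+[x0,y0] for i in range(1,k) if 40<st[i,4]<900 and .7<st[i,2]/st[i,3]<1.4]
    W=np.array([wplane(c,s,*p,z)[:2] for p in P]);ctr=(W.min(0)+W.max(0))/2
    ctr,(a,b),ang=cv2.minAreaRect((W*1000).astype(np.float32))
    # long axis
    B=cv2.boxPoints((ctr,(a,b),ang));e=[B[1]-B[0],B[2]-B[1]];e=max(e,key=np.linalg.norm)
    yaw=np.degrees(np.arctan2(e[1],e[0]))%180
    print(len(P),"holes centre",np.round(ctr,1),"span",round(a,1),round(b,1),"long axis yaw",round(yaw,2));return ctr,yaw
E
python3 - <<'E'
from blk import *
block("w3",(298,118,352,198))
print(rel([.56,.15,.27],-90))
E
```

```text
12 holes centre [ 511.9 -135. ] span 36.1 66.8 long axis yaw 110.16
(array([ -2.6 ,  15.18, -27.07]), array([ 0.384, -0.   ,  0.   ]))
```

```bash
python3 -m jog '[[0,-2.6,3,-5,0.1,0,0],[0,-2.6,6,-10,0.2,0,0],[0,-2.6,15.2,-27,0.384,0,0],[0,-2.6,15.2,-27,0.384,0,0],[0,-2.6,15.2,-27,0.384,0,0],[0,-2.6,15.2,-27,0.384,0,0],[0,-2.6,15.2,-27,0.384,0,0],[0,-2.6,15.2,-27,0.384,0,0],[0,-2.6,15.2,-27,0.384,0,0],[0,-2.6,15.2,-27,0.384,0,0]]'; python3 - <<'E'
from h import *
wsnap("w4")
E
```

```text
time_s: 6.65
tcp_pos: [0.5606, 0.1485, 0.27]
ee_rot: [-0.5, -0.5, -0.5, 0.501]
contact_force: [0.4, -0.7, -0.9]
width: 0.0855
```

View pics/w4.png

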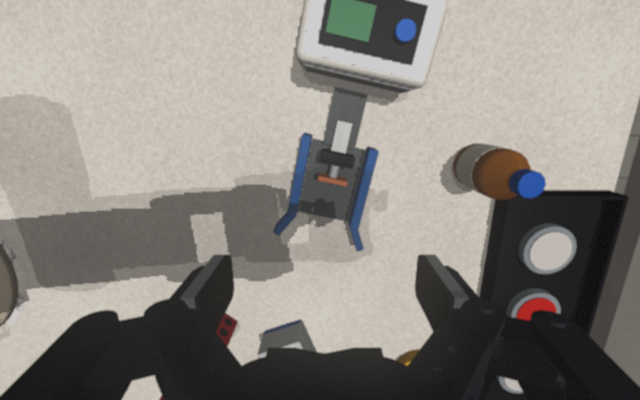

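The bay: left rail from px (307,135) to (295,210), right rail from (373,150) to (353,220), wings out to (278,230) and (360,248), copper pad at (333,181). I'll fit the rails' outer top edges.

```bash
python3 - <<'E'
from h import *; import pickle
c=load("w4");s=pickle.load(open("w4.pkl","rb"))
h=cv2.cvtColor(c["pixels"],cv2.COLOR_RGB2HSV)
m=cv2.inRange(h,(100,100,40),(125,255,255))
def side(x0,x1,f,r0,r1):
    P=[]
    for v in range(r0,r1):
        u=np.where(m[v,x0:x1])[0]
        if len(u): P.append(wplane(c,s,x0+(u.min()-.5 if f<0 else u.max()+.5),v,.03)[:2]*1000)
    return np.array(P)
L=side(270,325,-1,142,205);Rr=side(330,385,1,156,216)
for P in(L,Rr):
    q=np.polyfit(P[:,1],P[:,0],1);print("yaw",np.degrees(np.arctan2(1,q[0])),"x at y=90,150",np.polyval(q,[90,150]),"rms",np.std(P[:,0]-np.polyval(q,P[:,1])), "y range",P[:,1].min(),P[:,1].max())
for v in list(range(130,140,2))+list(range(200,236,3)): print(v,[int(270+i) for i in np.where(m[v,270:325])[0][[0,-1]]] if m[v,270:325].any() else 0,[int(330+i) for i in np.where(m[v,330:385])[0][[0,-1]]] if m[v,330:385].any() else 0)
mc=cv2.inRange(h,(5,110,80),(20,255,255));mc[:170]=0;mc[195:]=0;mc[:,:310]=0;mc[:,355:]=0
p=np.argwhere(mc)[:,::-1].astype(np.float32);r=cv2.minAreaRect(p);print(r)
for q in cv2.boxPoints(r): print(q,wplane(c,s,*q,.038)[:3].round(4))
E
```

```text
yaw 77.92383338876263 x at y=90,150 [511.60640241 524.44318485] rms 0.47438498219114766 y range 110.71396755510403 187.19111106474443
yaw 77.66244698166766 x at y=90,150 [604.5302381  617.65355455] rms 0.3732578500473727 y range 95.99891869180321 170.4626058233305
130 0 0
132 0 0
134 [305, 305] 0
136 [303, 310] 0
138 [302, 310] 0
200 [290, 298] [356, 364]
203 [291, 297] [356, 363]
206 0 [355, 362]
209 [293, 293] [354, 362]
212 [292, 295] [354, 361]
215 [291, 294] [353, 360]
218 [285, 291] [352, 359]
221 [282, 289] [351, 358]
224 [279, 286] [350, 358]
227 [277, 283] [350, 357]
230 [276, 281] [351, 356]
233 [277, 278] [352, 357]
((332.0512390136719, 180.26097106933594), (29.264232635498047, 5.796972274780273), 12.094757080078125)
[317.1366  180.02927] [0.5516 0.143  0.038 ]
[318.35126 174.36096] [0.5532 0.1499 0.038 ]
[346.96588 180.49268] [0.5874 0.1423 0.038 ]
[345.75122 186.16098] [0.5861 0.1354 0.038 ]
```

Bay insertion direction is yaw 77.8°, midline through (0.558,0.090), and the pad face at about (0.569,0.139) lies on that midline. Now I'll grasp the block high, with the fingertips above the rails.

```bash
python3 - <<'E'
from h import *
print(rel([.512,-.135,.13],-69.8))
E
```

```text
(array([14.03, -4.8 , 28.36]), array([-0.354,  0.   ,  0.   ]))
```

```bash
python3 -m jog '[[0,0,-1,5,-0.1,0,0],[0,0,-2,10,-0.2,0,0],[0,2,-3,15,-0.3,0,0],[0,5,-4,20,-0.354,0,0],[0,9,-4.5,24,-0.354,0,0],[0,12,-4.8,27,-0.354,0,0],[0,14,-4.8,28.4,-0.354,0,0],[0,14,-4.8,28.4,-0.354,0,0],[0,14,-4.8,28.4,-0.354,0,0],[0,14,-4.8,28.4,-0.354,0,0]]'; python3 - <<'E'
from blk import *
wsnap("w5")
print(rel([.512,-.135,.044],-69.8))
E
```

```text
time_s: 7.7
tcp_pos: [0.5129, -0.1339, 0.1317]
ee_rot: [0.581, 0.404, 0.58, -0.404]
contact_force: [0.0, 0.9, -0.7]
width: 0.0855
(array([ 8.77, -0.15,  0.07]), array([ 0.002,  0.002, -0.002]))
```

View pics/w5.png

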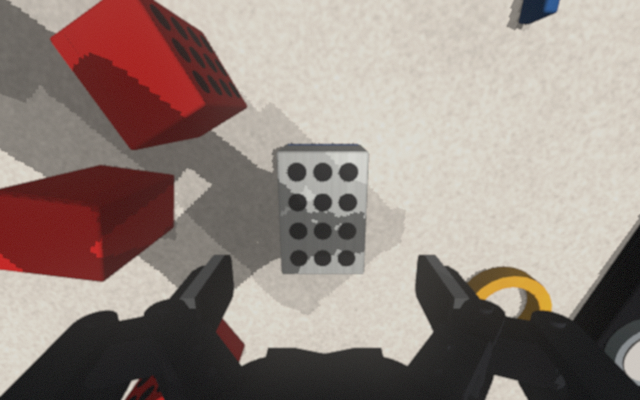

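The block is centred at px (322,212) between the fingers and square to them. I'll descend and grip.

```bash
python3 -m jog '[[0,4,-0.1,0,0,0,0],[0,7,-0.1,0,0,0,0],[0,8.8,-0.1,0,0,0,0],[0,8.8,-0.1,0,0,0,0],[110,8.8,-0.1,0,0,0,0],[110,8.8,-0.1,0,0,0,0],[110,8.8,-0.1,0,0,0,0],[110,8.8,-0.1,0,0,0,0],[110,8.8,-0.1,0,0,0,0],[110,8.8,-0.1,0,0,0,0]]' 40; python3 - <<'E'
from h import *
print(get_state()["contact_force"],rel([.512,-.085,.044],-69.8), rel([.5327,-.0273,.044],-102.2))
E
```

```text
time_s: 8.75
tcp_pos: [0.5123, -0.1346, 0.0442]
ee_rot: [0.581, 0.404, 0.579, -0.404]
contact_force: [-0.9, 1.4, 6.2]
width: 0.0627
[-0.85639944  1.44703333  6.21582581] (array([ 0.02,  1.69, -4.66]), array([ 0.002,  0.002, -0.002])) (array([ 0.02,  5.64, -9.35]), array([ 0.567,  0.001, -0.003]))
```

```bash
python3 -m jog '[[110,0,0.5,-0.9,0.05,0,0],[110,0,1.1,-1.9,0.11,0,0],[110,0,1.7,-2.8,0.17,0,0],[110,0,2.3,-3.7,0.23,0,0],[110,0,2.8,-4.7,0.28,0,0],[110,0,3.4,-5.6,0.34,0,0],[110,0,4,-6.5,0.4,0,0],[110,0,4.5,-7.5,0.46,0,0],[110,0,5.1,-8.4,0.52,0,0],[110,0,5.6,-9.3,0.567,0,0]]'; python3 - <<'E'
from h import *
s0=get_state();print(s0["contact_force"])
wsnap("w6")
print(get_state()["contact_force"],rel([.5327,-.0273,.044],-102.2),rel([.5581-.025*.2113,.090-.025*.9774,.044],-102.2))
E
```

```text
time_s: 9.75
tcp_pos: [0.5329, -0.0284, 0.0443]
ee_rot: [0.445, 0.551, 0.442, -0.55]
contact_force: [-0.9, -5.2, 4.9]
width: 0.0626
[-0.88083171 -5.20763345  4.90328654]
[1.72932694 2.57871986 5.15456152] (array([ 0.03, -0.02,  0.03]), array([-0.003,  0.001, -0.004])) (array([ 0.02, -0.05, -9.47]), array([-0.003,  0.001, -0.004]))
```

View pics/w6.png

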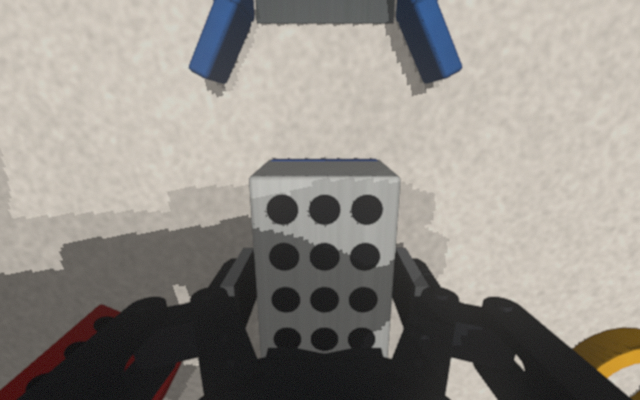

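The block is held square and centred at column 324, with the wings symmetric about column 326. I'll slide it straight in, then feel for the pad. So far 8 pictures viewed.

```bash
python3 -m jog '[[110,0,0,-1,0,0,0],[110,0,0,-2,0,0,0],[110,0,0,-3,0,0,0],[110,0,0,-4,0,0,0],[110,0,0,-5,0,0,0],[110,0,0,-6,0,0,0],[110,0,0,-7,0,0,0],[110,0,0,-8,0,0,0],[110,0,0,-8.5,0,0,0],[110,0,0,-9,0,0,0]]'; python3 - <<'E'
from h import *
s=get_state();print(s["contact_force"],np.dot(s["contact_force"],[.2113,.9774,0]),rel([.5581,.090,.044],-102.2))
E
```

```text
time_s: 10.8
tcp_pos: [0.5518, 0.0597, 0.0443]
ee_rot: [0.445, 0.551, 0.443, -0.55]
contact_force: [-0.6, -5.3, 4.4]
width: 0.0628
[-0.61549781 -5.34091461  4.35181298] -5.3502646258908015 (array([ 0.02, -0.02, -3.1 ]), array([ 0.001,  0.001, -0.003]))
```

```bash
cat > f.py <<'E'
from h import *
s=get_state();d=np.array([.2113,.9774,0])
print("axial",round(float(s["contact_force"]@d),2),"s mm",round(float((s["tcp_pos"]-[.5581,.09,0])@d*1000),2),"lat/z",s["contact_force"].round(1),s["width"])
E
python3 -m jog '[[110,0,0,-0.4,0,0,0],[110,0,0,-0.8,0,0,0],[110,0,0,-1.2,0,0,0],[110,0,0,-1.6,0,0,0],[110,0,0,-2,0,0,0]]' >/dev/null;python3 f.py
python3 -m jog '[[110,0,0,-0.1,0,0,0],[110,0,0,-0.2,0,0,0],[110,0,0,-0.3,0,0,0]]'>/dev/null;python3 f.py
python3 -m jog '[[110,0,0,-0.1,0,0,0],[110,0,0,-0.2,0,0,0]]'>/dev/null;python3 f.py
```

```text
axial -4.86 s mm -11.15 lat/z [ 0.  -5.   5.6] 0.06285183179371776
axial -5.03 s mm -8.23 lat/z [-1.3 -4.9  5.6] 0.06283001228451318
axial -5.27 s mm -6.27 lat/z [-1.1 -5.2  4.9] 0.06311712967786691
```

```bash
for i in 1 2 3; do python3 -m jog '[[110,0,0,-0.1,0,0,0],[110,0,0,-0.2,0,0,0]]'>/dev/null;python3 f.py; done
```

```text
axial -4.3 s mm -4.29 lat/z [-1.  -4.2  5.6] 0.0626271118343612
axial -5.39 s mm -2.26 lat/z [-1.2 -5.3  5.9] 0.06302774602274043
axial -5.3 s mm -0.26 lat/z [-0.8 -5.3  4.7] 0.06254223172172878
```

Now 1 mm at a time.

```bash
python3 -m jog '[[110,0,0,-0.1,0,0,0]]'>/dev/null;python3 f.py;python3 -m jog '[[110,0,0,-0.1,0,0,0]]'>/dev/null;python3 f.py
```

```text
axial -5.25 s mm 0.72 lat/z [ 0.1 -5.4  5.8] 0.06268683003124512
axial -5.78 s mm 1.77 lat/z [-1.2 -5.7  5.7] 0.06280203197185405
```

```bash
python3 -m jog '[[110,0,0,-0.1,0,0,0]]'>/dev/null;python3 f.py
```

```text
axial -5.39 s mm 2.74 lat/z [-0.9 -5.3  6.4] 0.06279916957413192
```

```bash
python3 -m jog '[[110,0,0,-0.1,0,0,0]]'>/dev/null;python3 f.py
```

```text
axial -8.8 s mm 3.53 lat/z [-1.9 -8.6  6.5] 0.06272438716939646
```

```bash
python3 -m jog '[[110,0,0,-0.1,0,0,0]]'>/dev/null;python3 f.py
```

```text
axial -11.67 s mm 4.2 lat/z [ -2.8 -11.3   6.1] 0.06261561700975077
```

```bash
python3 -m jog '[[110,0,0,-0.07,0,0,0]]'>/dev/null;python3 f.py; python3 -m jog '[[110,0,0,0,0,0,0],[110,0,0,0,0,0,0]]'>/dev/null;python3 f.py
```

```text
axial -12.24 s mm 4.64 lat/z [ -1.7 -12.2   7.2] 0.06270412842945355
axial -11.09 s mm 4.65 lat/z [ -2.1 -10.9   6.7] 0.06275988342207578
```

```bash
python3 -m jog '[[110,0,0,-0.05,0,0,0],[110,0,0,-0.05,0,0,0]]'>/dev/null;python3 f.py; python3 -m jog '[[110,0,0,-0,0,0,0],[110,0,0,0,0,0,0],[110,0,0,0,0,0,0],[110,0,0,0,0,0,0]]'>/dev/null;python3 f.py
```

```text
axial -12.0 s mm 4.92 lat/z [ -2.7 -11.7   5.8] 0.06259315251246839
axial -11.54 s mm 4.9 lat/z [ -3.  -11.2   8.2] 0.06323914831080478
```

```bash
python3 -m jog '[[110,0,0,-0.05,0,0,0],[110,0,0,-0.05,0,0,0]]' 60 >/dev/null;python3 f.py; python3 -m jog '[[110,0,0,0,0,0,0],[110,0,0,0,0,0,0],[110,0,0,0,0,0,0]]'>/dev/null;python3 f.py
```

```text
axial -13.43 s mm 5.16 lat/z [ -3.7 -12.9   9.5] 0.06228439663810898
axial -13.39 s mm 5.18 lat/z [ -4.  -12.8   8.2] 0.062275721723766844
```

Pad force is about 8 N (axial 13.4 N minus drag 5.2 N), held for more than 0.3 s. Releasing and going straight up.

```bash
python3 -m jog '[[50,0,0,0,0,0,0],[30,0,0,0,0,0,0],[0,0,0,0,0,0,0],[0,0,0,0,0,0,0],[0,0,0,0,0,0,0],[0,0,0,0,0,0,0],[0,-3,0,0,0,0,0],[0,-7,0,0,0,0,0],[0,-11,0,0,0,0,0],[0,-11,0,0,0,0,0]]'; python3 -m jog '[[0,-6,0,0,0,0,0],[0,-12,0,-3,0,0,0],[0,-12,0,-5,0,0,0],[0,-12,0,-5,0,0,0],[0,-12,0,-5,0,0,0]]'; python3 - <<'E'
from h import *
wsnap("w7");snap("top","top2")
a=load("top2")["pixels"][140:260,230:480][:,:,::-1]
cv2.imwrite("pics/fin.png",np.vstack([load("w7")["pixels"][60:400,:,::-1],cv2.resize(a,(640,240),interpolation=cv2.INTER_CUBIC)]))
E
```

```text
time_s: 15.3
tcp_pos: [0.5609, 0.0971, 0.1577]
ee_rot: [0.446, 0.553, 0.442, -0.548]
contact_force: [0.3, -0.6, 0.2]
width: 0.0857
time_s: 15.8
tcp_pos: [0.569, 0.146, 0.2713]
ee_rot: [-0.444, -0.55, -0.444, 0.55]
contact_force: [1.1, -0.3, -1.2]
width: 0.0854
```

View pics/fin.png

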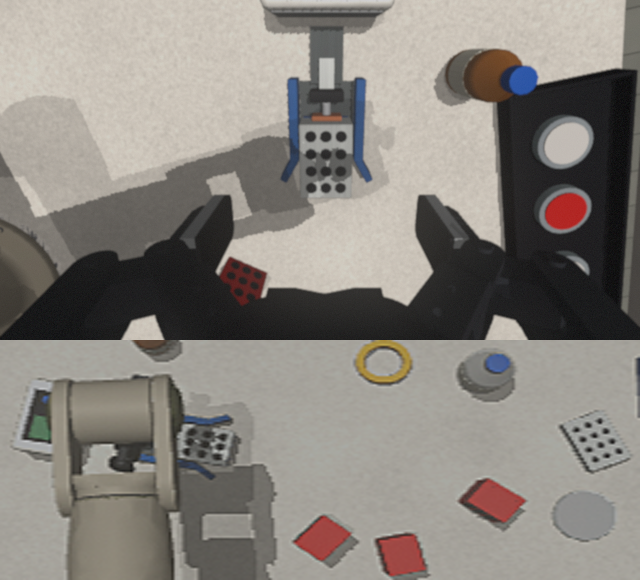

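The block lies between the rails, holes up, its inner end against the copper strip at (326,118), and the other things are unmoved. One numeric check.

```bash
python3 - <<'E'
from blk import *
c,y=block("w7",(300,185,353,258))
d=np.array([.2113,.9774]);e=c/1000-[.5581,.09];print("s",e@d*1000,"lat",(e[0]*d[1]-e[1]*d[0])*1000)
print(get_state()["time_s"],get_state()["contact_force"])
E
```

```text
12 holes centre [557.7  91.3] span 66.0 36.6 long axis yaw 77.77Traceback (most recent call last):
  File "<stdin>", line 3, in <module>
TypeError: unsupported operand type(s) for /: 'tuple' and 'int'
```

Vision puts the block centred (about 0.7 mm off the midline, yaw 77.8°), at s ≈ 1.2 mm. First touch was felt at about 2.8 mm, so it crept back about 2 mm, and whether it still touches is within the measurement error. I'll check by nudging its outer end gently with shut fingers and retreating slowly.

```bash
python3 - <<'E'
from h import *
print(rel([.5423,.0167,.14],-102.2),rel([.5423,.0167,.028],-102.2))
E
```

```text
(array([13.07,  0.18, 13.11]), array([-0.001,  0.001,  0.003])) (array([24.27,  0.21, 13.09]), array([-0.001,  0.001,  0.003]))
```

```bash
python3 -m jog '[[255,0,0.1,5,0,0,0],[255,3,0.2,10,0,0,0],[255,7,0.2,13.1,0,0,0],[255,11,0.2,13.1,0,0,0],[255,14,0.2,13.1,0,0,0],[255,18,0.2,13.1,0,0,0],[255,21,0.2,13.1,0,0,0],[255,23,0.2,13.1,0,0,0],[255,24.3,0.2,13.1,0,0,0],[255,24.3,0.2,13.1,0,0,0]]'; python3 f.py; python3 -m jog '[[255,0,0,-0.4,0,0,0],[255,0,0,-0.8,0,0,0],[255,0,0,-1.2,0,0,0],[255,0,0,-1.4,0,0,0]]'>/dev/null; python3 f.py;
```

```text
time_s: 16.9
tcp_pos: [0.5422, 0.0171, 0.0275]
ee_rot: [-0.443, -0.55, -0.445, 0.551]
contact_force: [-0.7, -0.1, 1.2]
width: 0.0001
axial -0.26 s mm -74.6 lat/z [-0.7 -0.1  1.2] 0.00012489632661800344
axial -0.62 s mm -59.45 lat/z [ 0.6 -0.8  0.2] -0.00010460899982192372
```

```bash
python3 -m jog '[[255,0,0,-0.1,0,0,0]]'>/dev/null; python3 f.py;python3 -m jog '[[255,0,0,-0.1,0,0,0]]'>/dev/null; python3 f.py
```

```text
axial -0.53 s mm -58.69 lat/z [ 0.1 -0.6 -0.1] -0.00023187357231794302
axial -3.0 s mm -58.02 lat/z [-0.3 -3.   2.1] 2.346771466485843e-05
```

```bash
python3 -m jog '[[255,0,0,-0.05,0,0,0]]'>/dev/null; python3 f.py;python3 -m jog '[[255,0,0,-0.05,0,0,0]]'>/dev/null; python3 f.py
```

```text
axial -3.53 s mm -57.86 lat/z [-1.6 -3.3  2.6] -0.00017410589570352594
axial -4.24 s mm -57.4 lat/z [-1.1 -4.1  2.6] 0.00013198933783488328
```

```bash
python3 -m jog '[[255,0,0,-0.05,0,0,0]]'>/dev/null; python3 f.py;python3 -m jog '[[255,0,0,-0.05,0,0,0]]'>/dev/null; python3 f.py
```

```text
axial -5.26 s mm -56.83 lat/z [-1.  -5.2  3.4] 2.2903084364872775e-05
axial -6.62 s mm -56.4 lat/z [-1.4 -6.5  4.1] 9.653145093961308e-06
```

```bash
python3 -m jog '[[255,0,0,-0.05,0,0,0]]'>/dev/null; python3 f.py;python3 -m jog '[[255,0,0,-0.05,0,0,0]]'>/dev/null; python3 f.py
```

```text
axial -7.33 s mm -56.06 lat/z [-2.  -7.1  4. ] -2.861385421230582e-05
axial -8.55 s mm -55.73 lat/z [-2.1 -8.3  4.9] 0.0001587244881646526
```

The spring is in play from the start of the nudge. I'll press a little further, hold briefly as insurance, then back off slowly.

```bash
python3 -m jog '[[255,0,0,-0.05,0,0,0],[255,0,0,-0.1,0,0,0],[255,0,0,-0.1,0,0,0],[255,0,0,-0.1,0,0,0],[255,0,0,-0.1,0,0,0],[255,0,0,-0.1,0,0,0]]'>/dev/null; python3 f.py; python3 -m jog '[[255,0,0,0.02,0,0,0],[255,0,0,0.04,0,0,0],[255,0,0,0.06,0,0,0],[255,0,0,0.08,0,0,0],[255,0,0,0.1,0,0,0],[255,0,0,0.12,0,0,0]]'>/dev/null; python3 f.py
python3 -m jog '[[255,0,0,0.02,0,0,0],[255,0,0,0.04,0,0,0],[255,0,0,0.06,0,0,0],[255,0,0,0.08,0,0,0],[255,0,0,0.1,0,0,0],[255,0,0,0.12,0,0,0],[255,0,0,0.14,0,0,0],[255,0,0,0.16,0,0,0]]'>/dev/null; python3 f.py
python3 -m jog '[[255,0,0,0.03,0,0,0],[255,0,0,0.06,0,0,0],[255,0,0,0.1,0,0,0],[255,0,0,0.2,0,0,0],[255,0,0,0.5,0,0,0],[255,0,0,1.5,0,0,0],[255,0,0,3,0,0,0],[255,0,0,3,0,0,0]]'>/dev/null; python3 f.py
```

```text
axial -10.03 s mm -55.05 lat/z [-3.5 -9.5  3.7] 1.1497000240907984e-06
axial -3.72 s mm -55.23 lat/z [-0.7 -3.6  2.5] 0.0003780792910076607
axial -0.14 s mm -56.7 lat/z [ 0.2 -0.2  0.8] -0.00012843079498316783
axial -0.31 s mm -88.85 lat/z [ 0.4 -0.4 -0. ] 0.0002510143184935734
```

```bash
python3 -m jog '[[255,-5,0,0,0,0,0],[255,-10,0,0,0,0,0],[255,-15,0,0,0,0,0],[255,-20,0,-3,0,0,0],[255,-24.3,0,-8,0,0,0],[255,-24.3,0,-13,0,0,0],[255,-24.3,0,-14.6,0,0,0],[255,-24.3,0,-14.6,0,0,0],[255,-24.3,0,-14.6,0,0,0],[255,-24.3,0,-14.6,0,0,0]]'; python3 - <<'E'
from blk import *
wsnap("w8")
c,y=block("w8",(300,185,353,258));c=np.array(c)
d=np.array([.2113,.9774]);e=c-[558.1,90];print("s",e@d,"lat",e[0]*d[1]-e[1]*d[0])
E
```

```text
time_s: 21.9
tcp_pos: [0.5715, 0.1466, 0.2719]
ee_rot: [-0.444, -0.55, -0.444, 0.551]
contact_force: [-0.5, -0.5, 0.3]
width: -0.0001
10 holes centre [558.6  89.4] span 75.8 39.0 long axis yaw 82.09
s -0.4892679867553759 lat 0.602613537750222
```

Only 10 components were found and the span is wrong, so this detection is bad. I'll look.

```bash
python3 - <<'E'
from h import *
cv2.imwrite("pics/w8c.png",cv2.resize(load("w8")["pixels"][120:280,230:430,::-1],(750,600),interpolation=cv2.INTER_CUBIC))
E
```

```text
(no output)
```

View pics/w8c.png

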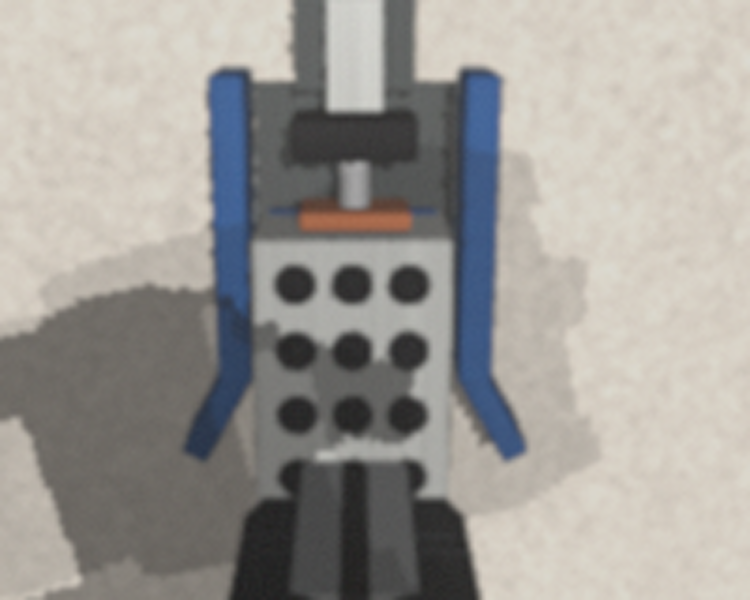

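The shut fingers hid the last hole row, which explains the bad fit. The picture shows the block straight, centred between the rails and against the copper pad at crop (355,217). Handing in.

```bash
python3 -c "
from plant import workorder
print(workorder.sign_off())"
```

```text
the job is handed in; nothing more can be done
None
```

I tipped the block over so it lies holes up, then gripped it and slid it along the bench into the bay. I pressed it on the copper pad, let go, and handed the job in at about 22 s. No verdict was reported.

- **Press:** the wrist read 13.4 N along the rails, less about 5.2 N of sliding drag. That puts roughly 8 N on the pad for over 0.3 s, a little under the 9 N asked. The pad force is worked out this way, not measured directly.
- **After letting go:** the camera put the block about 2 mm back from first touch, too close to say whether it still bore on the pad. I nudged its outer end again with shut fingers to 10 N at the wrist, felt the spring, and backed off slowly so that it would stay in touch.
- **Final position:** after the first release, before that nudge, the block lay about 0.7 mm off the middle line and square to the rails. After the nudge the fingers hid some holes and that measurement failed. The last picture shows it straight between the rails, its end at the pad. Whether it still bears on the pad with over 0.3 N was not measured.
- **Other things on the bench:** the bystanders I could see (both bottles, the tape roll, the petri dish and the spare block) looked unmoved in the view after the first release. The beaker was outside that view and was not checked, but no move went near it.

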